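Register a valve block on the scanning turntable and turn it once round

ROBOT

A 6-joint arm with a two-finger parallel gripper is mounted at the origin on the work surface. World frame = base frame: x ahead of the robot, y to its left, z up, the work surface at z = 0. Lengths are in m, angles in rad, forces in N, time in s.
With the tool pointing down it reaches from about 0.325 to 0.925 m from the base axis. Payload 3.1 kg.
Tool frame: the origin (TCP) lies at the very end of the fingers, on their centre line; the grasp point (between the pads) lies 19 mm behind it; z points along the fingers, y is the line along which they close (so a half turn about z gives the same grasp; the last joint's range is limited). The gripper opens to 85 mm and grips with 20 to 120 N. Pads are 22 mm wide; open, the fingers measure 114 mm over their backs; the gripper's body (76 mm by 85 mm) begins 54 mm behind the grasp point. The pads swing forward as they close: fully open they stand 13 mm farther back than shut.
Start: joints at [1.157, 0.217, 1.613, -0, 1.311, -0.112], TCP at [0.186, 0.597, 0.231] pointing down, gripper open.
Joint ranges: [-2.75, 2.75], [-0.78, 2.1], [0.31, 2.55], [-1.13, 4.27], [0.13, 2.63], [-2.58, 2.58]. Speed limits (rad/s): [2.79, 2.79, 3.14, 3.14, 3.14, 3.14].

INTERFACE

Orientations are given as a 3x3 rotation matrix whose columns are the frame's x, y, z axes.
In Python, from bench import bot gives the robot as it stands.
- The arm moves only by the tool nudge_tcp, called as a command line: name --argument value ..., lists and objects as JSON in quotes. Schema: {"type":"object","properties":{"steps":{"type":"array","items":{"type":"object","properties":{"rx":{"type":"number"},"ry":{"type":"number"},"rz":{"type":"number"},"tx":{"type":"number"},"ty":{"type":"number"},"tz":{"type":"number"},"jaw":{"type":"number"}},"additionalProperties":false,"required":["jaw"]},"minItems":1,"maxItems":8},"force":{"type":"number"},"only":{"type":"string"},"quiet":{"type":"boolean"},"lines":{"type":"string"}},"required":["steps"],"additionalProperties":false}. steps is a list of rows, 1 to 8 of them, each an object with the fields rx, ry, rz (a rotation vector in fractions of the full range, 1 being 2 pi rad), tx, ty, tz (the shift in shares of the most that a row can go, 1 being 62.5 mm), jaw (the opening from 0.0 (shut) to 1.0 (fully open)); a field left out counts as zero (the opening has to be given); each row shifts and turns the commanded pose from where the row before left it, along the tool's axes as they then stand; what a row does not reach is not made up. A row lasts 1/8 s, in which the tool goes at most 0.0625 m and 0.188 rad, less where a joint would pass 70% of its speed; a pose out of reach is approached as far as the arm can. The fingers move at their own pace and stop on an object; force is the grip in N (left out, the last holds). Time passes only in rows, so rows that do not move let the fingers close. The tool returns the time, the measured TCP pose, the force, the opening and the grip force at its end. only (a regular expression) keeps the lines of the reply that match it, lines (a string "A,B") keeps lines A to B, and quiet returns only ok. A shift or turn number past 1, either way, is cut back to 1. Input that does not fit is refused with a message, and nothing moves.
- bot.get_obs(): the state, without advancing time (a new reading comes with each control period).
- bot.grab_frame(name): name is "scene" or "top" or "wrist"; returns a dict with "img" (384x512x3 uint8, red, green, blue), "mtx" (3x3 intrinsics, pixels), "cam_to_world" (4x4, takes a point from camera to world coordinates); the wrist camera has in their place "tool_from_camera" (4x4, takes a point from camera to tool coordinates, whose origin is the TCP and whose axes are the flange's). Camera axes: x right, y down, z forward; pixel columns grow to the right and rows downward; lengths in m; the calibration is good to about 2 mm. A picture is of the moment at which its call begins: read the wrist's pose just before it. There is no depth.
- bot.close_job(): hands the job in; it is judged then, once.
The state is a dict: "clock": time; "joints": joint angles; "qd": joint speeds; "effort": joint torques, N m; "tcp_pos": TCP position; "ee_rot": TCP orientation; "force": force on the tool from outside, world axes, zero at the start; "moment": the same for the moment, N m; "grip_width": opening from 0.0 (shut) to 1.0 (fully open); "finger_force": force on a finger pad.
Only numpy, scipy, OpenCV 4.12 (cv2) and the standard library are available. Lean on these libraries where they do the work, as an engineer would, in place of code of your own. Each camera call takes 0.05 s, during which the arm holds its last target. There are 200 camera calls.

TASK

Set the steel valve manifold block flat on the scanning turntable and push it fully home, flush against both of the stop bars, then let go of it. Then slowly, taking at least five seconds or so, turn the turntable by one full turn clockwise (seen from above), back to the position in which you found it, with the block staying flush against the stops all the way round. Put the block down without dropping it or banging it into the stops, and leave the other things on the bench where they are.

Things in the scene. Friction and masses are not known exactly. Their poses are not given: they have to be found in the camera images.
- manifold: Valve manifold block: bare steel slab 70 mm (its x) by 110 mm (its y), 28 mm high, with a square dark bonnet 36 x 36 mm standing 26 mm high in the middle of its top (total 54 mm); about 0.6 kg. Origin: centre of its underside, z up. Both ends are alike: it may be seated either way round. Starts flat on the bench to the robot's right.
- seat (a point): Where the block's origin lies when it is home: a point on the disc's top face, turning with the disc. Its y axis is the direction of the block's 110 mm side (either way round), z up. The block is pushed home towards this point's -x (long stop) and -y (end stop).
- long_stop (a point): Middle of the long stop's contact face at its foot, 35 mm from the seat towards -x (axes as the seat's). The stop is a dark steel bar fixed on the disc, 90 mm long along y, 12 mm wide, 14 mm high.
- end_stop (a point): Middle of the end stop's contact face at its foot, 55 mm from the seat towards -y (axes as the seat's). The stop is a dark steel bar fixed on the disc, 50 mm long along x, 12 mm wide, 14 mm high.
- axis (a point): Centre of the turntable disc on its top face (44 mm above the bench), on the vertical turning axis. The disc is aluminium, 250 mm across, 14 mm thick, on a grey round foot fixed to the bench. Axes parallel to the seat's; the seat lies at x = -25 mm, y = 0 from here.
- handle (a point): Middle of the crank handle, 71 mm above the disc's top, 105 mm out from the turning axis (x = +105 mm, y = 0 in axis). The handle is an upright black sleeve 24 mm across, 52 mm long (26 mm below to 26 mm above this point), spinning freely on a 14 mm post; its top is 97 mm above the disc. Pinched from above, it can be led round with the gripper yaw fixed.
- turntable (a joint): Angle of the turntable in rad, growing clockwise as seen from above; it starts between -0.35 and 0.35 and one full turn adds 6.28. End pins limit it to -0.6 and 7.4. The bearing is stiff (about 0.4 N m, some 4 N at the handle), so it stays where it is left.
- gauge: Bystander, leave alone: black round pressure gauge lying on its back, 96 mm across, 38 mm high. Origin at its underside.
- screwdriver: Bystander, leave alone: screwdriver lying on the bench. Origin at its underside.
- hexkey: Bystander, leave alone: L-shaped steel hex key, 120 mm long, 8 mm thick, lying flat between the block's start and the turntable. Origin at its underside.
- smallvalve: Bystander, leave alone: small dark valve, 50 mm cube with a tube stub at one side and a thin stem on top (70 mm high); not the block of this task. Origin at its underside.
- tubeclamp: Bystander, leave alone: black hand-held tube clamp lying flat, about 220 mm long, 30 mm high, round head and straight handle. Origin at its underside.
- union: Bystander, leave alone: brass and steel tube union, 70 mm long, lying. Origin at its underside.
- bottle: Bystander, leave alone: white bottle with green cap, 56 mm across, 130 mm high. Origin at its underside.

How it is judged:
By the outcome, as a careful person would: the job done as asked, in the order asked, and still so for the second after the job is handed in, with the robot touching nothing.
It also fails if it takes over 69 s, if anything falls off the work surface, if the arm or the gripper's body presses on something with over 40 N, if the wrist force passes 120 N, or if a joint passes its speed limit or range.

## Working session

There is one attempt and no reset: what is moved stays moved. The work goes in short steps, Python scripts to look and compute and a tool call to move; the robot and the scene stay as the last step left them, time stands still between calls to the robot, and variables do not carry over. Pictures are saved under pics/ and viewed, at most 10 in all, crops included, and the job is handed in when it is done.

```bash
ls; mkdir -p pics
```

Run:
```python
from bench import bot
import cv2,numpy as np,json
o=bot.get_obs();print(o)
for n in("scene","top"):
    f=bot.grab_frame(n);cv2.imwrite(f"pics/{n}0.png",f["img"][...,::-1]);np.savez(f"pics/{n}0.npz",K=f["mtx"],T=f["cam_to_world"]);print(f["mtx"],f["cam_to_world"].round(3))
```

```text
bench.py
pics
{'clock': 0.0, 'joints': array([ 1.15677719e+00,  2.17765197e-01,  1.61492254e+00,  1.32769448e-05,
        1.31130587e+00, -1.12219731e-01]), 'qd': array([ 0.00047757,  0.00139795, -0.00114211,  0.00139744,  0.00029493,
       -0.00241964]), 'effort': array([ 8.45063096e-04, -3.96832895e+01, -3.03860986e+01,  2.57691067e-05,
        9.61678801e-03, -1.17437601e-06]), 'tcp_pos': array([0.18543208, 0.59600738, 0.22996748]), 'ee_rot': array([[-9.54802028e-01,  2.97240864e-01, -9.77632865e-04],
       [ 2.97242338e-01,  9.54799551e-01, -2.19293762e-03],
       [ 2.81612747e-04, -2.38441517e-03, -9.99997118e-01]]), 'force': array([ 0.32395615, -0.11846824,  0.13523139]), 'moment': array([-0.02286368,  0.0068559 , -0.00054757]), 'finger_force': 0.0, 'grip_width': 0.9990214549517233}
[[480.57884822   0.         258.3146439 ]
 [  0.         480.57884822 185.69863339]
 [  0.           0.           1.        ]] [[ 0.476  0.631 -0.612  1.446]
 [ 0.879 -0.339  0.335 -0.509]
 [ 0.004 -0.697 -0.717  1.065]
 [ 0.     0.     0.     1.   ]]
[[441.89885967   0.         257.22053781]
 [  0.         441.89885967 196.02695334]
 [  0.           0.           1.        ]] [[-0.005 -0.998  0.07   0.501]
 [-1.     0.003 -0.021 -0.019]
 [ 0.021 -0.07  -0.997  1.454]
 [ 0.     0.     0.     1.   ]]
```

View pics/scene0.png

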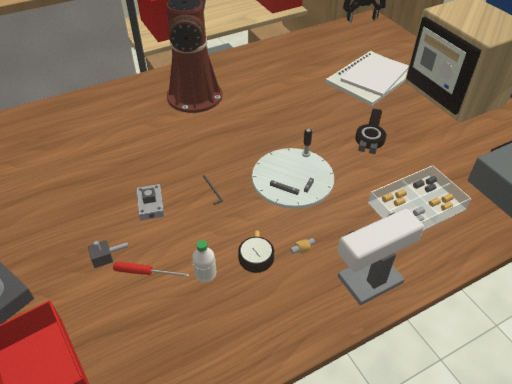

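View pics/top0.png

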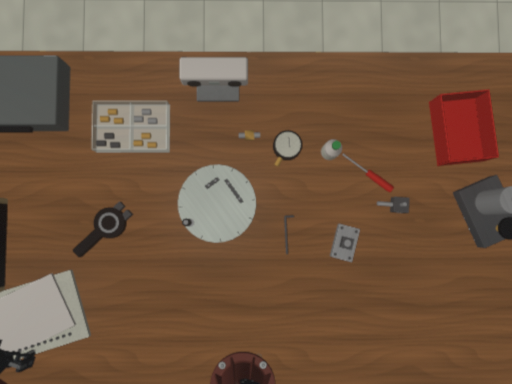

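The top view shows the block at about (345,243), the disc centre at (217,203), the handle at (187,222), the long stop at (234,191) and the end stop at (212,183). The scene view shows the block at (150,201) and the handle at (308,138). I'll triangulate these roughly and fit the shapes.

Create h.py:
```python
import numpy as np,cv2
def ray(K,T,uv):
    d=T[:3,:3]@np.linalg.solve(K,[uv[0],uv[1],1.]);return T[:3,3],d/np.linalg.norm(d)
def plane(K,T,uv,z):
    c,d=ray(K,T,uv);return c+d*(z-c[2])/d[2]
def tri(*rs):
    A=sum(np.eye(3)-np.outer(d,d) for c,d in rs);b=sum((np.eye(3)-np.outer(d,d))@c for c,d in rs);return np.linalg.solve(A,b)
def proj(K,T,p):
    q=np.linalg.inv(T)@np.r_[p,1];q=K@q[:3];return q[:2]/q[2]
def load(n):
    z=np.load(f"pics/{n}.npz");return z["K"],z["T"]
def snap(name,tag,bot):
    o=bot.get_obs();f=bot.grab_frame(name);cv2.imwrite(f"pics/{tag}.png",f["img"][...,::-1])
    if name=="wrist":
        W=np.eye(4);W[:3,:3]=o["ee_rot"];W[:3,3]=o["tcp_pos"];T=W@f["tool_from_camera"]
    else: T=f["cam_to_world"]
    np.savez(f"pics/{tag}.npz",K=f["mtx"],T=T);return f["img"],f["mtx"],T
```

Run:
```python
from h import *
t,s=load("top0"),load("scene0")
for n,a,b in [("block",(347,242),(150,191)),("disc",(217,203),(293,176)),("handletop",(187,222),(308,130)),("longc",(234,191),(284.5,187)),("endc",(212,183),(309,185)),("hexcorner",(290,216),(219,203)),("bottletop",(337,146),(202,245))]:
    print(n,tri(ray(*t,a),ray(*s,b)).round(3))
a=cv2.imread("pics/top0.png")[155:270,165:365]
b=cv2.imread("pics/scene0.png")[120:235,130:340]
cv2.imwrite("pics/c1.png",cv2.resize(a,None,fx=4,fy=4,interpolation=cv2.INTER_CUBIC))
for n,(K,T) in (("disc",t),):
    for p in [(178,203),(256,203),(217,165),(217,242)]: print(plane(K,T,p,.044).round(3))
```

```text
block [ 0.454 -0.328  0.058]
disc [0.58  0.082 0.036]
handletop [0.519 0.164 0.14 ]
longc [0.618 0.028 0.049]
endc [0.643 0.098 0.047]
hexcorner [ 0.539 -0.153 -0.002]
bottletop [ 0.749 -0.289  0.12 ]
[0.578 0.203 0.044]
[ 0.578 -0.045  0.044]
[0.7   0.08  0.044]
[0.454 0.079 0.044]
```

View pics/c1.png

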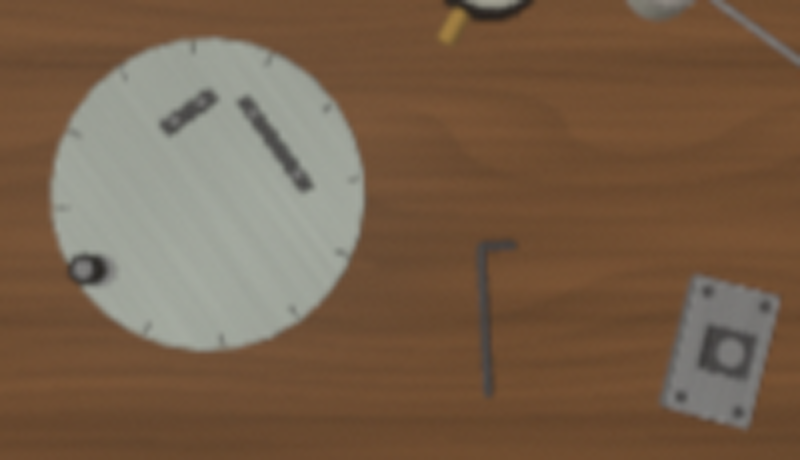

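Add to h.py:
```python
def go(bot,p,yaw_y_deg=None):
    o=bot.get_obs();R=o["ee_rot"];out=R.T@(np.array(p)-o["tcp_pos"])
    y=np.degrees(np.arctan2(R[1,1],R[0,1]));print("delta tool",out.round(4),"tool-y yaw",y.round(2))
    if yaw_y_deg is not None:
        d=(yaw_y_deg-y+90)%180-90;print("rz",-np.radians(d).round(4))
```

Run:
```python
from bench import bot
from h import *
go(bot,(.48,.06,.33))
print(bot.grab_frame("wrist")["tool_from_camera"].round(3))
```

```text
delta tool [-0.4406 -0.4245 -0.0991] tool-y yaw 72.71
[[ 0.002 -0.963 -0.269  0.068]
 [ 1.     0.002  0.001  0.001]
 [-0.    -0.269  0.963 -0.142]
 [ 0.     0.     0.     1.   ]]
```

The rows are not in the units I measure in: shifts go in shares of 62.5 mm and turns go in shares of 2 pi rad. I convert before sending: -0.04 m is -0.64, -0.032 m is -0.512.

nudge_tcp --steps '[{"tx":-0.64,"ty":-0.512,"tz":-0.16,"jaw":1},{"tx":-0.64,"ty":-0.512,"tz":-0.16,"jaw":1},{"tx":-0.64,"ty":-0.512,"tz":-0.16,"jaw":1},{"tx":-0.64,"ty":-0.512,"tz":-0.16,"jaw":1},{"tx":-0.64,"ty":-0.512,"tz":-0.16,"jaw":1},{"tx":-0.64,"ty":-0.512,"tz":-0.16,"jaw":1},{"tx":-0.64,"ty":-0.512,"tz":-0.16,"jaw":1},{"tx":-0.64,"ty":-0.512,"tz":-0.16,"jaw":1}]'

```text
clock: 1.15
tcp_pos: [0.4157, 0.2557, 0.3114]
ee_rot: [[-0.955, 0.297, -0.0], [0.297, 0.955, 0.0], [0.0, 0.0, -1.0]]
force: [-0.1, 0.4, 0.6]
grip_width: 1.001
finger_force: 0.0
```

nudge_tcp --steps '[{"tx":-0.64,"ty":-0.512,"tz":-0.16,"jaw":1},{"tx":-0.64,"ty":-0.512,"tz":-0.16,"jaw":1},{"tx":-0.64,"ty":-0.512,"jaw":1},{"tx":-0.64,"ty":-0.512,"jaw":1},{"jaw":1},{"jaw":1}]'

```text
clock: 1.9
tcp_pos: [0.5294, 0.0877, 0.3308]
ee_rot: [[-0.955, 0.298, -0.001], [0.298, 0.955, 0.001], [0.002, 0.0, -1.0]]
force: [0.2, 0.1, -0.1]
grip_width: 1.003
finger_force: 0.0
```

Run:
```python
from bench import bot
from h import *
snap("wrist","w1",bot)
im=cv2.imread("pics/w1.png");cv2.imwrite("pics/w1b.png",cv2.resize(im,(800,600),interpolation=cv2.INTER_CUBIC))
```

```text
(no output)
```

View pics/w1b.png

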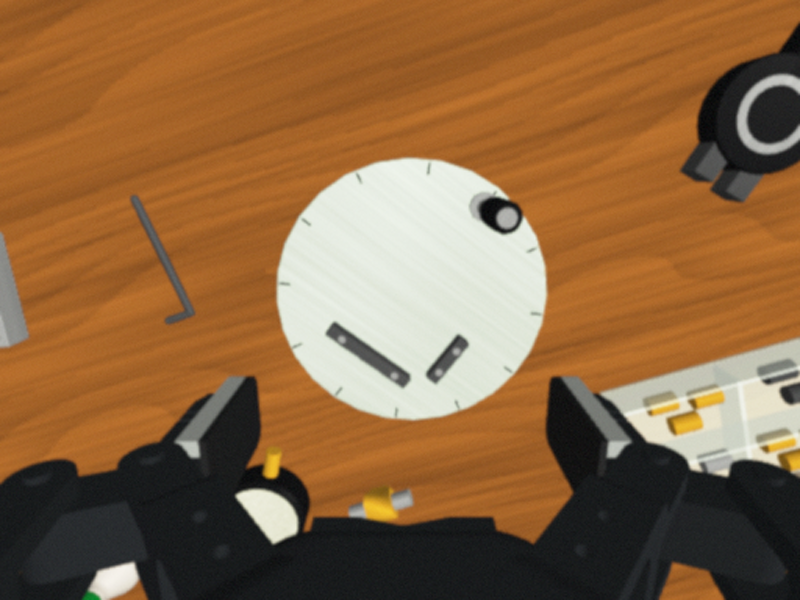

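The wrist view shows the disc centred at about (412,288), with the long stop running (330,327)–(408,383), the end stop (432,377)–(463,341), and the handle's top cap at (508,217). I'll fit all of these to get metric positions.

Create fit.py:
```python
from h import *
def disc(tag,scale=1):
    K,T=load(tag);im=cv2.imread(f"pics/{tag}.png");hsv=cv2.cvtColor(im,cv2.COLOR_BGR2HSV)
    m=((hsv[...,1]<60)&(hsv[...,2]>110)).astype(np.uint8)
    n,l,s,c=cv2.connectedComponentsWithStats(m)
    g=proj(K,T,(.578,.08,.044));i=max(range(1,n),key=lambda i:s[i,4]-1000*np.hypot(*(c[i]-g)))
    cs,_=cv2.findContours((l==i).astype(np.uint8),cv2.RETR_EXTERNAL,cv2.CHAIN_APPROX_NONE)
    ct=cv2.convexHull(max(cs,key=cv2.contourArea))[:,0]
    P=np.array([plane(K,T,p,.044)[:2] for p in ct])
    for _ in range(5):
        A=np.c_[2*P,np.ones(len(P))];x=np.linalg.lstsq(A,(P**2).sum(1),rcond=None)[0];r=np.sqrt(x[2]+x[:2]@x[:2])
        e=abs(np.hypot(*(P-x[:2]).T)-r);P=P[e<max(.0015,np.median(e)*2.5)]
    print(tag,"axis",x[:2].round(4),"r",r.round(4))
    hull=np.zeros_like(m);cv2.fillPoly(hull,[ct],1)
    d=((hsv[...,2]<110)&(hull>0)).astype(np.uint8);n,l,s,c=cv2.connectedComponentsWithStats(d)
    for k in range(1,n):
        if s[k,4]<60 : continue
        px=np.argwhere(l==k)[:,::-1];Q=np.array([plane(K,T,p,.054)[:2] for p in px])
        q=Q-Q.mean(0);w,v=np.linalg.eigh(np.cov(q.T));a=v[:,1];u=q@a;t=q@v[:,0]
        print(" dark",Q.mean(0).round(4),"size",np.ptp(u).round(3),np.ptp(t).round(3),"ang",(np.degrees(np.arctan2(a[1],a[0]))%180).round(1),len(px))
    return x[:2]
if __name__=="__main__":
    disc("w1");disc("top0")
    a=np.array([508,217])/1.5625
    print("handle top",tri(ray(*load("w1"),a),ray(*load("top0"),(186,222))),plane(*load("w1"),a,.141),plane(*load("top0"),(186,222),.141))
```

```bash
python3 fit.py
```

Run:
```python
from bench import bot
from h import *
go(bot,(.454,-.30,.25),-13)
```

```text
w1 axis [0.5791 0.0811] r 0.1239
 dark [0.5258 0.1741] size 0.039 0.027 ang 43.4 338
 dark [0.6161 0.028 ] size 0.089 0.014 ang 35.7 468
 dark [0.6412 0.0965] size 0.049 0.013 ang 125.9 229
top0 axis [0.5785 0.0808] r 0.1247
 dark [0.6167 0.0273] size 0.087 0.01 ang 35.8 86
handle top [0.51631572 0.16330651 0.15606906] [0.51840818 0.16734954 0.141     ] [0.51683447 0.16404727 0.141     ]
delta tool [-0.0434 -0.3931  0.0808] tool-y yaw 72.75
rz 1.4965
```

In the tool's units: -0.056 m is -0.896, 0.012 m is 0.192.

nudge_tcp --steps '[{"tx":-0.096,"ty":-0.896,"tz":0.16,"jaw":1},{"tx":-0.096,"ty":-0.896,"tz":0.192,"jaw":1},{"tx":-0.096,"ty":-0.896,"tz":0.192,"jaw":1},{"tx":-0.096,"ty":-0.896,"tz":0.192,"jaw":1},{"tx":-0.096,"ty":-0.896,"tz":0.192,"jaw":1},{"tx":-0.096,"ty":-0.896,"tz":0.192,"jaw":1},{"tx":-0.096,"ty":-0.896,"tz":0.192,"jaw":1}]'

```text
clock: 2.82
tcp_pos: [0.4536, -0.2993, 0.2493]
ee_rot: [[-0.956, 0.295, 0.001], [0.295, 0.956, -0.0], [-0.001, 0.0, -1.0]]
force: [0.3, 0.7, 0.1]
grip_width: 1.001
finger_force: 0.0
```

nudge_tcp --steps '[{"rz":0.0298,"jaw":1},{"rz":0.0298,"jaw":1},{"rz":0.0298,"jaw":1},{"rz":0.0298,"jaw":1},{"rz":0.0298,"jaw":1},{"rz":0.0298,"jaw":1},{"rz":0.0298,"jaw":1},{"rz":0.0298,"jaw":1}]'

```text
clock: 3.82
tcp_pos: [0.4541, -0.2975, 0.2495]
ee_rot: [[0.228, 0.974, 0.0], [0.974, -0.228, 0.0], [0.0, 0.0, -1.0]]
force: [-0.4, -0.2, 0.4]
grip_width: 1.002
finger_force: 0.0
```

nudge_tcp --steps '[{"jaw":1},{"jaw":1}]'

```text
clock: 4.08
tcp_pos: [0.4538, -0.2984, 0.2494]
ee_rot: [[0.221, 0.975, 0.0], [0.975, -0.221, -0.0], [0.0, 0.0, -1.0]]
force: [-0.4, -0.0, -0.4]
grip_width: 1.003
finger_force: 0.0
```

Run:
```python
from bench import bot
from h import *
snap("wrist","w2",bot)
im=cv2.imread("pics/w2.png");cv2.imwrite("pics/w2b.png",cv2.resize(im,(800,600),interpolation=cv2.INTER_CUBIC))
```

```text
(no output)
```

View pics/w2b.png

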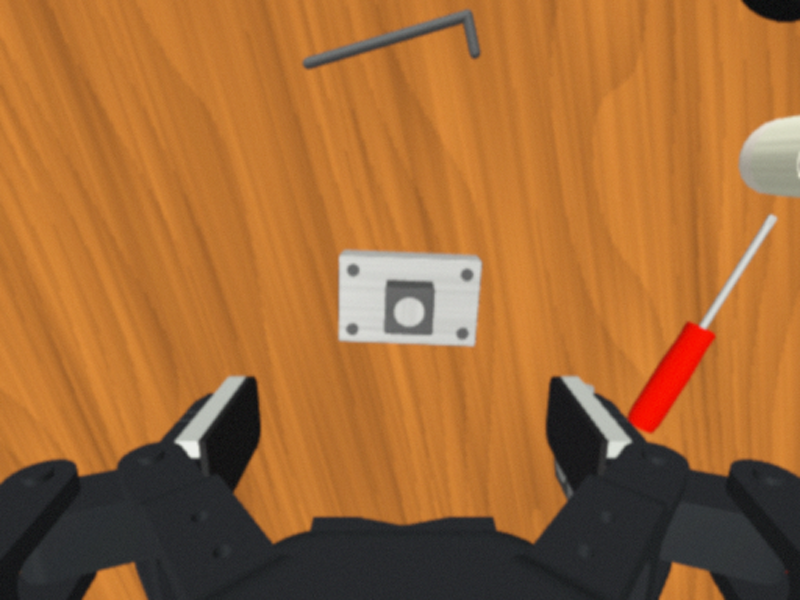

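The wrist view shows the slab's top corners at about (341,256), (480,262), (475,346) and (340,341), and the bonnet's top circle at (409,312).

Run:
```python
from bench import bot
from h import *
w=load("w2");s=1.5625
im=cv2.imread("pics/w2.png");hsv=cv2.cvtColor(im,cv2.COLOR_BGR2HSV)
m=np.zeros(im.shape[:2],np.uint8);m[150:230,205:320]=((hsv[...,1]<70))[150:230,205:320]
m=cv2.morphologyEx(m,cv2.MORPH_CLOSE,np.ones((15,15)))
cs,_=cv2.findContours(m,cv2.RETR_EXTERNAL,cv2.CHAIN_APPROX_NONE);c=max(cs,key=cv2.contourArea)
r=cv2.minAreaRect(c);print(r)
C=np.array([plane(*w,np.array(p)/s,.028)[:2] for p in [(341,256),(480,262),(475,346),(340,341)]])
print("slab",C.round(4),"c",C.mean(0).round(4),[np.hypot(*(C[i]-C[i-1])).round(4) for i in range(4)])
for a,b in((0,1),(3,2)): d=C[b]-C[a];print(np.degrees(np.arctan2(d[1],d[0])).round(2))
for a,b in((0,3),(1,2)): d=C[b]-C[a];print(np.degrees(np.arctan2(d[1],d[0])).round(2))
Q=np.array([plane(*w,np.array(p)/s,.028)[:2] for p in c[:,0]*s]);q=(Q*10000).astype(np.float32);print(cv2.minAreaRect(q))
b=np.array((409,312))/s
print("bonnet z.054",plane(*w,b,.054).round(4),tri(ray(*w,b),ray(*load("top0"),(347,242.5))).round(4))
# second: slab corners between w1? top0 corners
t=load("top0");D=np.array([plane(*t,(165+x/4,155+y/4),.028)[:2] for x,y in [(695,275),(778,297),(748,428),(662,405)]]);print("top",D.mean(0).round(4),D.round(3))
```

```text
((261.2250061035156, 190.3918914794922), (90.43788146972656, 58.15068435668945), 2.2311747074127197)
slab [[ 0.4091 -0.286 ]
 [ 0.5118 -0.3139]
 [ 0.4957 -0.3806]
 [ 0.3909 -0.3526]] c [ 0.4519 -0.3333] [np.float64(0.0691), np.float64(0.1064), np.float64(0.0686), np.float64(0.1085)]
-15.17
-14.92
-105.3
-103.55
((4519.14404296875, -3303.22509765625), (735.8653564453125, 1086.7802734375), 74.95878601074219)
bonnet z.054 [ 0.4515 -0.3332  0.054 ] [ 0.4516 -0.3304  0.0629]
top [ 0.4491 -0.3323] [[ 0.51  -0.312]
 [ 0.492 -0.38 ]
 [ 0.387 -0.353]
 [ 0.406 -0.284]]
```

In the tool's units: 0.05 m is 0.8, -0.0342 m is -0.5472, 0.039 rad is 0.0062.

nudge_tcp --steps '[{"rz":0.0062,"tx":-0.5472,"ty":0.1152,"jaw":1},{"tz":0.8,"jaw":1},{"tz":0.8,"jaw":1},{"tz":0.8,"jaw":1},{"tz":0.48,"jaw":1},{"jaw":1},{"jaw":1}]' --force 40

```text
clock: 5.0
tcp_pos: [0.4538, -0.335, 0.0707]
ee_rot: [[0.262, 0.965, 0.002], [0.965, -0.262, -0.002], [-0.001, 0.002, -1.0]]
force: [-0.1, -0.8, 0.7]
grip_width: 0.999
finger_force: 0.0
```

Run:
```python
from bench import bot
from h import *
go(bot,(.4517,-.3333,.033),-15)
```

```text
delta tool [ 0.0012 -0.0026  0.0377] tool-y yaw -15.2
rz -0.0035
```

In the tool's units: 0.02 m is 0.32, 0.0177 m is 0.2832.

nudge_tcp --steps '[{"tx":0.0192,"ty":-0.0416,"tz":0.32,"jaw":1},{"tz":0.2832,"jaw":1},{"jaw":1},{"jaw":0},{"jaw":0},{"jaw":0},{"jaw":0},{"jaw":0}]' --force 50

```text
clock: 6.0
tcp_pos: [0.451, -0.3329, 0.0325]
ee_rot: [[0.263, 0.965, 0.001], [0.965, -0.263, -0.001], [-0.001, 0.001, -1.0]]
force: [0.1, 1.5, 5.4]
grip_width: 0.411
finger_force: 53.7
```

nudge_tcp --steps '[{"jaw":0},{"jaw":0},{"tz":-0.08,"jaw":0},{"tz":-0.16,"jaw":0},{"tz":-0.32,"jaw":0},{"jaw":0},{"jaw":0}]'

```text
clock: 6.88
tcp_pos: [0.4508, -0.3325, 0.067]
ee_rot: [[0.263, 0.965, 0.001], [0.965, -0.263, -0.0], [-0.0, 0.001, -1.0]]
force: [-0.7, 0.5, -5.5]
grip_width: 0.409
finger_force: 52.6
```

Run:
```python
from bench import bot
from h import *
snap("wrist","w3",bot);im=cv2.imread("pics/w3.png");cv2.imwrite("pics/w3b.png",im)
o=bot.get_obs();print(o["joints"].round(2),o["moment"].round(3))
```

```text
[-0.76  0.28  1.88 -0.    0.98 -0.49] [-0.056  0.038 -0.012]
```

View pics/w3b.png

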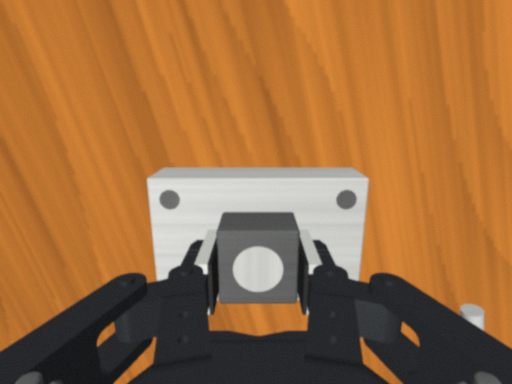

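Bonnet held squarely, with the block level. The circle is at (258,268). Next I'll get its offset in the tool and the carry move.

Run:
```python
from bench import bot
from h import *
o=bot.get_obs();p=plane(*load("w3"),(258,268),.0885);print("offset tool",(o["ee_rot"].T@(p-o["tcp_pos"])).round(4))
go(bot,(.5824,.0625,.16),35.8)
```

```text
offset tool [ 0.0005  0.0013 -0.022 ]
delta tool [ 0.4155  0.0236 -0.0934] tool-y yaw -15.24
rz -0.8908
```

In the tool's units: 0.045 m is 0.72, 0.04 m is 0.64.

nudge_tcp --steps '[{"tz":-0.48,"jaw":0},{"tx":0.16,"tz":-0.56,"jaw":0},{"tx":0.48,"ty":0.032,"tz":-0.4544,"jaw":0},{"tx":0.64,"ty":0.032,"jaw":0},{"tx":0.72,"ty":0.048,"jaw":0},{"tx":0.72,"ty":0.048,"jaw":0},{"tx":0.72,"ty":0.048,"jaw":0},{"tx":0.72,"ty":0.048,"jaw":0}]'

```text
clock: 7.92
tcp_pos: [0.534, -0.0842, 0.1591]
ee_rot: [[0.263, 0.965, -0.001], [0.965, -0.263, 0.0], [-0.0, -0.002, -1.0]]
force: [0.3, -1.0, -5.9]
grip_width: 0.41
finger_force: 52.7
```

nudge_tcp --steps '[{"tx":0.72,"ty":0.048,"jaw":0},{"tx":0.72,"ty":0.048,"jaw":0},{"tx":0.64,"ty":0.016,"jaw":0},{"tx":0.408,"ty":0.0096,"jaw":0},{"rz":-0.0159,"jaw":0},{"rz":-0.0271,"jaw":0},{"rz":-0.0271,"jaw":0},{"rz":-0.0271,"jaw":0}]'

```text
clock: 8.93
tcp_pos: [0.5817, 0.0624, 0.1587]
ee_rot: [[-0.343, 0.939, -0.002], [0.939, 0.343, 0.0], [0.001, -0.002, -1.0]]
force: [1.3, -0.2, -5.3]
grip_width: 0.411
finger_force: 52.6
```

nudge_tcp --steps '[{"rz":-0.0271,"jaw":0},{"rz":-0.0176,"jaw":0},{"jaw":0},{"jaw":0}]'

```text
clock: 9.43
tcp_pos: [0.5822, 0.0623, 0.1594]
ee_rot: [[-0.584, 0.812, -0.001], [0.812, 0.584, 0.0], [0.001, -0.001, -1.0]]
force: [-0.4, 0.1, -5.2]
grip_width: 0.413
finger_force: 52.6
```

Run:
```python
from bench import bot
from h import *
go(bot,(.5824,.0625,.082),35.8)
snap("wrist","w4",bot);snap("top","top4",bot)
```

```text
delta tool [-0.      0.0004  0.0774] tool-y yaw 35.71
rz -0.0016
```

View pics/w4.png

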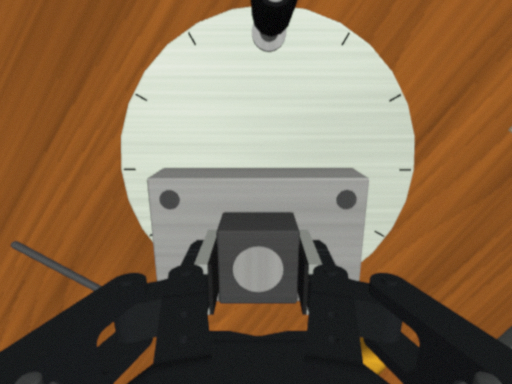

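Block level over the disc with the handle post straight ahead at (268,40), so the angle agrees. Lowering gently.

In the tool's units: 0.025 m is 0.4, 0.02 m is 0.32.

nudge_tcp --steps '[{"tz":0.32,"jaw":0},{"tz":0.4,"jaw":0},{"tz":0.32,"jaw":0},{"tz":0.16,"jaw":0},{"tz":0.048,"jaw":0},{"jaw":0},{"tz":0.016,"jaw":0},{"tz":0.016,"jaw":0}]'

```text
clock: 10.52
tcp_pos: [0.5834, 0.0622, 0.0809]
ee_rot: [[-0.585, 0.811, 0.002], [0.811, 0.585, -0.0], [-0.001, 0.001, -1.0]]
force: [1.2, 0.1, -6.0]
grip_width: 0.408
finger_force: 52.5
```

nudge_tcp --steps '[{"tz":0.016,"jaw":0},{"tz":0.008,"jaw":0},{"tz":0.008,"jaw":0},{"jaw":0}]'

```text
clock: 11.02
tcp_pos: [0.5826, 0.0623, 0.0779]
ee_rot: [[-0.585, 0.811, -0.0], [0.811, 0.585, 0.0], [0.0, -0.0, -1.0]]
force: [0.0, 0.2, -6.1]
grip_width: 0.411
finger_force: 52.5
```

In the tool's units: 0.0005 m is 0.008, 0.0003 m is 0.0048.

nudge_tcp --steps '[{"tz":0.008,"jaw":0},{"tz":0.008,"jaw":0},{"tz":0.0048,"jaw":0},{"jaw":0}]'

```text
clock: 11.52
tcp_pos: [0.5826, 0.0623, 0.0767]
ee_rot: [[-0.585, 0.811, -0.0], [0.811, 0.585, -0.0], [0.0, -0.0, -1.0]]
force: [0.1, 0.6, -5.2]
grip_width: 0.41
finger_force: 52.5
```

nudge_tcp --steps '[{"tz":0.0048,"jaw":0},{"tz":0.0032,"jaw":0},{"jaw":0}]'

```text
clock: 11.9
tcp_pos: [0.5827, 0.0623, 0.0766]
ee_rot: [[-0.585, 0.811, 0.0], [0.811, 0.585, -0.0], [-0.0, 0.0, -1.0]]
force: [-1.1, -1.1, -2.8]
grip_width: 0.411
finger_force: 53.0
```

In the tool's units: -0.001 m is -0.016, 0.0003 m is 0.0048.

nudge_tcp --steps '[{"tx":-0.016,"tz":0.0048,"jaw":0},{"tx":-0.016,"jaw":0},{"tx":-0.016,"jaw":0},{"tx":-0.016,"jaw":0},{"tx":-0.016,"jaw":0},{"jaw":0}]' --force 30

```text
clock: 12.65
tcp_pos: [0.5861, 0.0584, 0.0765]
ee_rot: [[-0.585, 0.811, 0.001], [0.811, 0.585, 0.0], [-0.0, 0.001, -1.0]]
force: [-2.4, 3.6, 4.1]
grip_width: 0.408
finger_force: 53.8
```

nudge_tcp --steps '[{"tx":-0.0112,"jaw":0},{"tx":-0.0112,"jaw":0},{"tx":-0.0112,"jaw":0},{"jaw":0}]'

```text
clock: 13.15
tcp_pos: [0.5871, 0.0569, 0.0765]
ee_rot: [[-0.585, 0.811, 0.001], [0.811, 0.585, 0.001], [0.0, 0.001, -1.0]]
force: [-2.6, 4.2, 4.5]
grip_width: 0.408
finger_force: 53.9
```

Run:
```python
from bench import bot
o=bot.get_obs();print(o["ee_rot"].T@o["force"],o["moment"],o["tcp_pos"])
```

```text
[ 4.87125486  0.35098726 -4.54779075] [ 0.61588015  0.52545424 -0.02685687] [0.58712588 0.05688811 0.07649524]
```

In the tool's units: -0.0005 m is -0.008.

nudge_tcp --steps '[{"tx":-0.008,"jaw":0},{"tx":-0.008,"jaw":0},{"jaw":0}]'

```text
clock: 13.52
tcp_pos: [0.5875, 0.0564, 0.0765]
ee_rot: [[-0.585, 0.811, 0.0], [0.811, 0.585, 0.001], [0.001, 0.001, -1.0]]
force: [-3.0, 4.9, 5.7]
grip_width: 0.405
finger_force: 54.0
```

nudge_tcp --steps '[{"tx":-0.008,"jaw":0},{"tx":-0.008,"jaw":0},{"jaw":0}]'

```text
clock: 13.9
tcp_pos: [0.5876, 0.0563, 0.0766]
ee_rot: [[-0.585, 0.811, -0.001], [0.811, 0.585, 0.003], [0.003, 0.001, -1.0]]
force: [-5.4, 6.0, 6.2]
grip_width: 0.41
finger_force: 54.1
```

Run:
```python
from bench import bot
o=bot.get_obs();print(o["ee_rot"].T@o["force"],o["moment"],o["tcp_pos"])
```

```text
[ 8.10176776 -0.88822178 -6.19100821] [1.06595795 0.75572512 0.03563245] [0.58755315 0.05633831 0.07656399]
```

Long stop reached: TCP stalled at the seat's x, with the force rising. Now the end stop.

In the tool's units: 0.001 m is 0.016, 0.0007 m is 0.0112.

nudge_tcp --steps '[{"ty":0.016,"jaw":0},{"ty":0.016,"jaw":0},{"ty":0.016,"jaw":0},{"ty":0.016,"jaw":0},{"ty":0.016,"jaw":0},{"ty":0.0112,"jaw":0},{"jaw":0}]'

```text
clock: 14.78
tcp_pos: [0.5885, 0.0569, 0.0768]
ee_rot: [[-0.586, 0.811, -0.011], [0.811, 0.586, -0.003], [0.004, -0.01, -1.0]]
force: [-17.1, -1.2, 16.3]
grip_width: 0.407
finger_force: 55.3
```

nudge_tcp --steps '[{"ty":0.0096,"jaw":0},{"ty":0.0096,"jaw":0},{"jaw":0}]'

```text
clock: 15.15
tcp_pos: [0.5893, 0.0575, 0.0768]
ee_rot: [[-0.586, 0.811, -0.011], [0.811, 0.586, -0.003], [0.004, -0.01, -1.0]]
force: [-16.3, -0.8, 17.9]
grip_width: 0.408
finger_force: 55.3
```

Run:
```python
from bench import bot
o=bot.get_obs();print(o["ee_rot"].T@o["force"],o["moment"],o["tcp_pos"])
```

```text
[  9.01107918 -13.88341237 -17.76029394] [-0.03289364  2.1850426  -0.00702778] [0.58926315 0.05750214 0.07684308]
```

In the tool's units: -0.0007 m is -0.0112, 0.0005 m is 0.008.

nudge_tcp --steps '[{"tx":0.008,"tz":-0.0112,"jaw":0},{"jaw":0},{"ty":0.0112,"jaw":0},{"ty":0.0112,"jaw":0},{"jaw":0}]'

```text
clock: 15.78
tcp_pos: [0.591, 0.0587, 0.0768]
ee_rot: [[-0.586, 0.811, -0.009], [0.811, 0.586, -0.003], [0.003, -0.009, -1.0]]
force: [-12.6, -1.0, 11.6]
grip_width: 0.408
finger_force: 54.6
```

Run:
```python
from bench import bot
import numpy as np
o=bot.get_obs();print(o["ee_rot"].T@o["force"],o["moment"],o["tcp_pos"]);d=o["tcp_pos"][:2]-[.5936,.0607];print(d@[-.585,.811],d@[-.811,-.585])
```

```text
[  6.61064706 -10.88877516 -11.51185458] [ 0.00394747  1.65692656 -0.02543539] [0.59095365 0.05874677 0.07679699]
-3.5958256324718175e-05 0.003288832096657255
```

In the tool's units: 0.0006 m is 0.0096, -0.0003 m is -0.0048.

nudge_tcp --steps '[{"tz":-0.0048,"jaw":0},{"ty":0.0096,"jaw":0},{"ty":0.0096,"jaw":0},{"ty":0.0096,"jaw":0},{"jaw":0}]'

```text
clock: 16.4
tcp_pos: [0.5925, 0.0599, 0.0768]
ee_rot: [[-0.586, 0.811, -0.008], [0.811, 0.586, -0.002], [0.003, -0.008, -1.0]]
force: [-12.0, -0.9, 10.1]
grip_width: 0.409
finger_force: 54.5
```

nudge_tcp --steps '[{"ty":0.008,"jaw":0},{"ty":0.008,"jaw":0},{"jaw":0}]'

```text
clock: 16.77
tcp_pos: [0.5933, 0.0605, 0.0768]
ee_rot: [[-0.586, 0.811, -0.008], [0.811, 0.586, -0.002], [0.003, -0.008, -1.0]]
force: [-12.1, -0.7, 10.1]
grip_width: 0.406
finger_force: 54.4
```

Create st.py:
```python
from bench import bot
o=bot.get_obs();print((o["ee_rot"].T@o["force"]).round(1),o["moment"].round(2),o["tcp_pos"].round(4));d=o["tcp_pos"][:2]-[.5936,.0607];print((d@[-.585,.811]).round(4),(d@[-.811,-.585]).round(4))
```

```bash
python3 st.py
```

```text
[  6.5 -10.3 -10. ] [-0.05  1.49  0.01] [0.5933 0.0605 0.0768]
-0.0 0.0004
```

In the tool's units: 0.0005 m is 0.008.

nudge_tcp --steps '[{"ty":0.008,"jaw":0},{"ty":0.008,"jaw":0},{"jaw":0}]'

```text
clock: 17.15
tcp_pos: [0.5935, 0.0606, 0.0769]
ee_rot: [[-0.586, 0.81, -0.01], [0.811, 0.586, -0.003], [0.003, -0.01, -1.0]]
force: [-13.7, -2.9, 11.9]
grip_width: 0.409
finger_force: 54.8
```

```bash
python3 st.py
```

```text
[  5.7 -12.9 -11.8] [-0.13  1.7   0.07] [0.5935 0.0606 0.0769]
-0.0 0.0002
```

nudge_tcp --steps '[{"ty":0.008,"jaw":0},{"ty":0.008,"jaw":0},{"jaw":0}]'

```text
clock: 17.52
tcp_pos: [0.5935, 0.0606, 0.0769]
ee_rot: [[-0.586, 0.81, -0.012], [0.81, 0.586, -0.004], [0.003, -0.012, -1.0]]
force: [-15.1, -3.3, 12.9]
grip_width: 0.414
finger_force: 55.0
```

```bash
python3 st.py
```

```text
[  6.2 -14.3 -12.7] [-0.39  2.08 -0.02] [0.5935 0.0606 0.0769]
-0.0 0.0001
```

Home on both stops, exactly at the predicted seat. Ease off a little, then open.

In the tool's units: -0.0008 m is -0.0128, -0.0004 m is -0.0064.

nudge_tcp --steps '[{"ty":-0.0128,"tz":-0.0064,"jaw":0},{"jaw":0},{"jaw":0.48},{"jaw":0.55},{"jaw":0.6},{"jaw":0.6}]'

```text
clock: 18.27
tcp_pos: [0.5984, 0.0624, 0.0775]
ee_rot: [[-0.585, 0.811, 0.001], [0.811, 0.585, -0.0], [-0.001, 0.001, -1.0]]
force: [0.6, -0.2, -0.4]
grip_width: 0.597
finger_force: 0.0
```

```bash
python3 st.py
```

```text
[-0.5  0.4  0.4] [-0.09 -0.01  0.04] [0.5984 0.0624 0.0775]
-0.0014 -0.0049
```

In the tool's units: -0.05 m is -0.8, -0.03 m is -0.48.

nudge_tcp --steps '[{"tx":0.0224,"ty":-0.0784,"jaw":0.7},{"jaw":0.7},{"tz":-0.48,"jaw":0.7},{"tz":-0.8,"jaw":0.7},{"tx":0.32,"tz":-0.8,"jaw":0.8},{"tx":0.32,"tz":-0.48,"jaw":0.8},{"jaw":0.8},{"jaw":0.8}]'

```text
clock: 19.27
tcp_pos: [0.5689, 0.0929, 0.2362]
ee_rot: [[-0.585, 0.811, -0.001], [0.811, 0.585, -0.0], [0.0, -0.001, -1.0]]
force: [0.1, -0.7, -0.2]
grip_width: 0.797
finger_force: 0.0
```

Run:
```python
from bench import bot
from h import *
snap("wrist","w5",bot)
im=cv2.imread("pics/w5.png");cv2.imwrite("pics/w5b.png",cv2.resize(im,(800,600),interpolation=cv2.INTER_CUBIC))
K,T=load("w5");a=np.array([.579,.081]);t=np.radians(125.8);ex=np.array([np.cos(t),np.sin(t)]);ey=np.array([-ex[1],ex[0]])
for n,x,y,z in [("slab corners top",10,55,72),("",10,-55,72),("",-60,-55,72),("",-60,55,72),("long bar face top ends",-60,45,58),("",-60,-45,58),("end bar",0,-55,58),("",-50,-55,58)]:
    p=a+(x*ex+y*ey)/1000;print(n,(proj(K,T,(*p,z/1000))*1.5625).round(0))
```

```text
slab corners top [319. 283.]
 [487. 283.]
 [482. 381.]
 [324. 381.]
long bar face top ends [340. 373.]
 [465. 373.]
end bar [483. 292.]
 [480. 360.]
```

View pics/w5b.png

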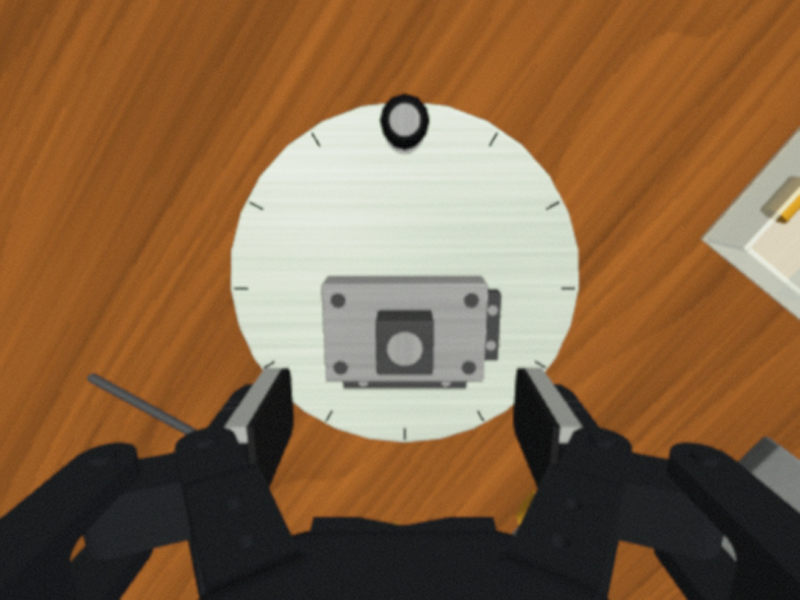

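The block sits against both bars. Its corners (322,283), (487,283), (484,381) and (325,381) match the predicted ones within about 2 px, and the handle at (404,120) shows the disc hasn't turned. I'll confirm with a light push from closed fingertips on both free faces.

In the tool's units: 0.05 m is 0.8, 0.0012 m is 0.0192.

nudge_tcp --steps '[{"tx":0.2624,"ty":0.0192,"jaw":0},{"tz":0.48,"jaw":0},{"tz":0.8,"jaw":0},{"tz":0.8,"jaw":0},{"tz":0.48,"jaw":0},{"tz":0.288,"jaw":0},{"jaw":0},{"jaw":0}]'

```text
clock: 20.32
tcp_pos: [0.5621, 0.1074, 0.0607]
ee_rot: [[-0.585, 0.811, 0.002], [0.811, 0.585, 0.0], [-0.001, 0.002, -1.0]]
force: [0.4, 0.3, 0.5]
grip_width: -0.001
finger_force: 0.0
```

nudge_tcp --steps '[{"tx":-0.032,"jaw":0},{"tx":-0.032,"jaw":0},{"tx":-0.032,"jaw":0},{"jaw":0}]'

```text
clock: 20.82
tcp_pos: [0.5646, 0.1021, 0.0596]
ee_rot: [[-0.585, 0.811, 0.0], [0.811, 0.585, 0.0], [-0.0, 0.0, -1.0]]
force: [-0.7, 0.3, 0.2]
grip_width: -0.001
finger_force: 0.0
```

```bash
python3 st.py
```

```text
[ 0.6 -0.4 -0.2] [0.01 0.07 0.01] [0.5646 0.1021 0.0596]
0.0506 -0.0007
```

In the tool's units: 0.002 m is 0.032, -0.0013 m is -0.0208.

nudge_tcp --steps '[{"tx":-0.0208,"tz":0.032,"jaw":0},{"tx":-0.016,"jaw":0},{"tx":-0.016,"jaw":0},{"jaw":0}]'

```text
clock: 21.32
tcp_pos: [0.5663, 0.0996, 0.0573]
ee_rot: [[-0.585, 0.811, -0.0], [0.811, 0.585, -0.0], [0.0, -0.0, -1.0]]
force: [0.1, 0.0, -0.0]
grip_width: 0.003
finger_force: 0.0
```

```bash
python3 st.py
```

```text
[-0.   0.1  0. ] [-0.08  0.06 -0.01] [0.5663 0.0996 0.0573]
0.0475 -0.0006
```

nudge_tcp --steps '[{"tx":-0.016,"jaw":0},{"tx":-0.016,"jaw":0},{"jaw":0}]'

```text
clock: 21.7
tcp_pos: [0.5675, 0.098, 0.0573]
ee_rot: [[-0.585, 0.811, 0.0], [0.811, 0.585, 0.0], [-0.0, 0.0, -1.0]]
force: [0.4, -0.6, -0.7]
grip_width: 0.0
finger_force: 0.0
```

```bash
python3 st.py
```

```text
[-0.7 -0.   0.7] [ 0.   -0.03 -0.02] [0.5675 0.098  0.0573]
0.0455 -0.0006
```

In the tool's units: -0.001 m is -0.016.

nudge_tcp --steps '[{"tx":-0.016,"jaw":0},{"tx":-0.016,"jaw":0},{"jaw":0}]'

```text
clock: 22.08
tcp_pos: [0.5676, 0.0978, 0.0573]
ee_rot: [[-0.585, 0.811, -0.002], [0.811, 0.585, 0.002], [0.003, -0.0, -1.0]]
force: [-4.0, 4.9, 3.2]
grip_width: 0.001
finger_force: 2.9
```

```bash
python3 st.py
```

```text
[ 6.3 -0.4 -3.2] [0.74 0.49 0.04] [0.5676 0.0978 0.0573]
0.0453 -0.0006
```

nudge_tcp --steps '[{"tx":-0.0112,"jaw":0},{"tx":-0.0112,"jaw":0},{"jaw":0}]'

```text
clock: 22.45
tcp_pos: [0.5676, 0.0978, 0.0573]
ee_rot: [[-0.584, 0.812, -0.004], [0.812, 0.584, 0.004], [0.006, -0.001, -1.0]]
force: [-4.3, 7.5, 4.8]
grip_width: -0.003
finger_force: 4.6
```

```bash
python3 st.py
```

```text
[ 8.6  0.9 -4.7] [1.25 0.8  0.02] [0.5676 0.0978 0.0573]
0.0453 -0.0006
```

In the tool's units: -0.03 m is -0.48, 0.012 m is 0.192.

nudge_tcp --steps '[{"tx":0.192,"jaw":0},{"tz":-0.48,"jaw":0},{"ty":-0.32,"tz":-0.48,"jaw":0},{"tx":-0.288,"ty":-0.48,"jaw":0},{"tx":-0.288,"ty":-0.48,"jaw":0},{"tx":-0.288,"tz":0.32,"jaw":0},{"tz":0.48,"jaw":0},{"tz":0.16,"jaw":0}]'

```text
clock: 23.45
tcp_pos: [0.5274, 0.0142, 0.0554]
ee_rot: [[-0.585, 0.811, -0.003], [0.811, 0.585, -0.0], [0.002, -0.003, -1.0]]
force: [0.1, 0.6, -0.3]
grip_width: 0.003
finger_force: 0.0
```

nudge_tcp --steps '[{"jaw":0},{"ty":0.032,"jaw":0},{"ty":0.016,"jaw":0},{"ty":0.016,"jaw":0},{"jaw":0}]'

```text
clock: 24.08
tcp_pos: [0.5327, 0.0169, 0.0577]
ee_rot: [[-0.585, 0.811, 0.001], [0.811, 0.585, -0.0], [-0.0, 0.001, -1.0]]
force: [0.5, -0.1, -0.8]
grip_width: 0.004
finger_force: 0.0
```

```bash
python3 st.py
```

```text
[-0.3  0.4  0.8] [ 0.02 -0.01  0.02] [0.5327 0.0169 0.0577]
0.0001 0.0751
```

In the tool's units: 0.001 m is 0.016.

nudge_tcp --steps '[{"ty":0.016,"jaw":0},{"ty":0.016,"jaw":0},{"ty":0.016,"jaw":0},{"jaw":0}]'

```text
clock: 24.58
tcp_pos: [0.5348, 0.0186, 0.0573]
ee_rot: [[-0.585, 0.811, -0.0], [0.811, 0.585, 0.0], [0.0, -0.0, -1.0]]
force: [-1.4, 1.0, -0.6]
grip_width: 0.001
finger_force: 0.0
```

```bash
python3 st.py
```

```text
[ 1.6 -0.5  0.6] [ 0.03 -0.02 -0.02] [0.5348 0.0186 0.0573]
0.0002 0.0723
```

nudge_tcp --steps '[{"ty":0.016,"jaw":0},{"ty":0.016,"jaw":0},{"jaw":0}]'

```text
clock: 24.95
tcp_pos: [0.5365, 0.0197, 0.0573]
ee_rot: [[-0.585, 0.811, 0.0], [0.811, 0.585, -0.0], [-0.0, 0.0, -1.0]]
force: [-0.1, 0.1, -0.4]
grip_width: -0.002
finger_force: 0.0
```

```bash
python3 st.py
```

```text
[ 0.1 -0.   0.4] [ 0.    0.08 -0.03] [0.5365 0.0197 0.0573]
0.0002 0.0703
```

nudge_tcp --steps '[{"ty":0.016,"jaw":0},{"ty":0.016,"jaw":0},{"jaw":0}]'

```text
clock: 25.32
tcp_pos: [0.5375, 0.0205, 0.0572]
ee_rot: [[-0.585, 0.811, -0.001], [0.811, 0.585, -0.001], [0.0, -0.002, -1.0]]
force: [-2.5, -2.0, 1.5]
grip_width: -0.002
finger_force: 1.5
```

```bash
python3 st.py
```

```text
[-0.2 -3.2 -1.5] [-0.34  0.38 -0.  ] [0.5375 0.0205 0.0572]
0.0002 0.069
```

In the tool's units: 0.001 m is 0.016.

nudge_tcp --steps '[{"ty":0.016,"jaw":0},{"ty":0.016,"jaw":0},{"jaw":0}]'

```text
clock: 25.7
tcp_pos: [0.5376, 0.0206, 0.0572]
ee_rot: [[-0.586, 0.81, -0.005], [0.811, 0.586, -0.003], [0.001, -0.006, -1.0]]
force: [-7.1, -5.7, 5.9]
grip_width: -0.002
finger_force: 4.5
```

```bash
python3 st.py
```

```text
[-0.5 -9.1 -5.9] [-0.87  1.04  0.03] [0.5376 0.0206 0.0572]
0.0003 0.0689
```

nudge_tcp --steps '[{"ty":0.016,"jaw":0},{"jaw":0}]'

```text
clock: 25.95
tcp_pos: [0.5377, 0.0206, 0.0572]
ee_rot: [[-0.586, 0.81, -0.007], [0.81, 0.586, -0.004], [0.001, -0.008, -1.0]]
force: [-9.3, -6.9, 8.4]
grip_width: 0.005
finger_force: 5.9
```

```bash
python3 st.py
```

```text
[ -0.1 -11.6  -8.3] [-1.14  1.32  0.03] [0.5377 0.0206 0.0572]
0.0002 0.0688
```

Both faces are solidly home (no movement under 9–12 N). Now to the handle.

The rows are not in the units I measure in: shifts go in shares of 62.5 mm and turns go in shares of 2 pi rad. I convert before sending: -0.05 m is -0.8, -0.012 m is -0.192.

nudge_tcp --steps '[{"ty":-0.192,"jaw":0},{"tz":-0.64,"jaw":0},{"tz":-0.8,"jaw":0},{"tx":0.32,"tz":-0.64,"jaw":0.5},{"tx":0.64,"ty":0.4,"jaw":0.8},{"tx":0.64,"ty":0.448,"jaw":0.8},{"tx":0.48,"ty":0.32,"jaw":0.8},{"jaw":0.8}]'

```text
clock: 26.95
tcp_pos: [0.5137, 0.1661, 0.1873]
ee_rot: [[-0.588, 0.809, 0.001], [0.809, 0.588, 0.001], [0.001, 0.002, -1.0]]
force: [1.0, -0.3, -0.1]
grip_width: 0.801
finger_force: 0.0
```

Run:
```python
from bench import bot
from h import *
o=bot.get_obs();print(o["tcp_pos"],o["joints"].round(2))
I,K,T=snap("wrist","w6",bot)
print("pred handle px",proj(K,T,(.5176,.1662,.141)))
go(bot,(.5176,.1662,.098),35.8)
g=cv2.cvtColor(I,cv2.COLOR_RGB2HSV);m=((g[...,2]>120)&(g[...,1]<40)).astype(np.uint8)
n,l,s,c=cv2.connectedComponentsWithStats(m);u=proj(K,T,(.5176,.1662,.141))
for i in range(1,n):
    if 60<s[i,4]<3000 and np.hypot(*(c[i]-u))<70: print(c[i],s[i],plane(K,T,c[i],.141))
```

```text
[0.51367351 0.16611192 0.18731003] [ 0.18  0.08  1.86  0.    1.21 -0.45]
pred handle px [260.92372115 218.43392365]
delta tool [-0.0011  0.0039  0.0892] tool-y yaw 35.94
rz 0.0024
[261.3782235  219.35816619] [251 209  22  21 349] [0.51821712 0.16585883 0.141     ]
```

View pics/w6.png

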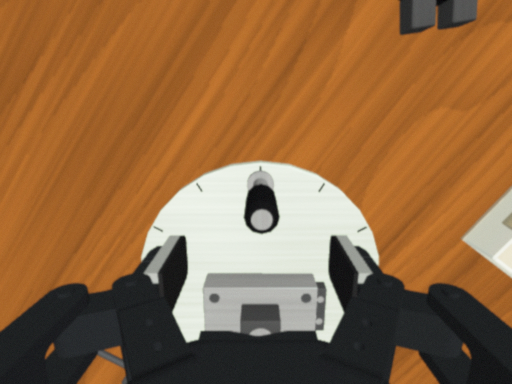

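The handle's top cap at (261,219) maps to (0.518, 0.166), agreeing with the prediction. Descend and pinch.

In the tool's units: 0.035 m is 0.56, 0.004 m is 0.064.

nudge_tcp --steps '[{"tx":-0.0208,"ty":0.064,"jaw":0.8},{"tz":0.48,"jaw":0.8},{"tz":0.56,"jaw":0.8},{"tz":0.32,"jaw":0.7},{"tz":0.064,"jaw":0.6},{"jaw":0.5},{"jaw":0.4},{"jaw":0.3}]' --force 30

```text
clock: 28.0
tcp_pos: [0.5186, 0.1649, 0.0995]
ee_rot: [[-0.585, 0.811, 0.001], [0.811, 0.585, -0.0], [-0.001, 0.001, -1.0]]
force: [-0.4, -0.1, 0.5]
grip_width: 0.304
finger_force: 0.0
```

nudge_tcp --steps '[{"jaw":0.2},{"jaw":0.2},{"jaw":0.2}]'

```text
clock: 28.38
tcp_pos: [0.5183, 0.1649, 0.0995]
ee_rot: [[-0.585, 0.811, 0.001], [0.811, 0.585, -0.001], [-0.001, 0.0, -1.0]]
force: [-3.0, -1.9, 5.7]
grip_width: 0.273
finger_force: 29.8
```

Run:
```python
from bench import bot
from h import *
go(bot,(.5179,.166,.098),35.8)
o=bot.get_obs();print((o["ee_rot"].T@o["force"]).round(1))
# rows of circle in tool axes: handle = axis + .105 ex; clockwise. tool x=+ex, tool y=-ey
for k in range(64):
    a,b=[2*np.pi*j/64 for j in (k,k+1)]
    if k<16: print(k,((np.cos(b)-np.cos(a))*.105).round(4),((np.sin(b)-np.sin(a))*.105).round(4))
```

```text
delta tool [0.0011 0.0003 0.0015] tool-y yaw 35.82
rz 0.0003
[ 0.2 -3.5 -5.7]
0 -0.0005 0.0103
1 -0.0015 0.0102
2 -0.0025 0.01
3 -0.0035 0.0097
4 -0.0044 0.0093
5 -0.0053 0.0088
6 -0.0061 0.0083
7 -0.0069 0.0076
8 -0.0076 0.0069
9 -0.0083 0.0061
10 -0.0088 0.0053
11 -0.0093 0.0044
12 -0.0097 0.0035
13 -0.01 0.0025
14 -0.0102 0.0015
15 -0.0103 0.0005
```

Pinched. Leading it round clockwise, starting along tool +y, with a first quarter and a check.

In the tool's units: 0.0102 m is 0.1632, 0.01 m is 0.16.

nudge_tcp --steps '[{"tx":-0.0016,"ty":0.0816,"jaw":0},{"tx":-0.0064,"ty":0.0832,"jaw":0},{"tx":-0.024,"ty":0.1632,"jaw":0},{"tx":-0.04,"ty":0.16,"jaw":0},{"tx":-0.056,"ty":0.1552,"jaw":0},{"tx":-0.0704,"ty":0.1488,"jaw":0},{"tx":-0.0848,"ty":0.1408,"jaw":0},{"tx":-0.0976,"ty":0.1328,"jaw":0}]' --force 40

```text
clock: 29.38
tcp_pos: [0.5858, 0.1844, 0.0995]
ee_rot: [[-0.585, 0.811, -0.001], [0.811, 0.585, -0.001], [-0.0, -0.002, -1.0]]
force: [-4.7, -3.1, 7.7]
grip_width: 0.271
finger_force: 38.9Traceback (most recent call last):
```

Create ck.py:
```python
from bench import bot
import numpy as np
o=bot.get_obs();d=o["tcp_pos"][:2]-[.579,.081];t=np.radians(125.8)
print("r",np.hypot(*d).round(4),"turned",np.degrees((t-np.arctan2(d[1],d[0]))%(2*np.pi)).round(1),"F tool",(o["ee_rot"].T@o["force"]).round(1),o["ee_rot"][2].round(3),o["grip_width"].round(3))
```

```bash
python3 ck.py
```

```text
  File "ck.py", line 4, in <module>
    print("r",np.hypot(*d).round(4),"turned",np.degrees((t-np.arctan2(d[1],d[0]))%(2*np.pi)).round(1),"F tool",(o["ee_rot"].T@o["force"]).round(1),o["ee_rot"][2].round(3),o["grip_width"].round(3))
                                                                                                                                                                           ^^^^^^^^^^^^^^^^^^^^^
AttributeError: 'float' object has no attribute 'round'
```

In the tool's units: -0.0102 m is -0.1632, -0.01 m is -0.16.

```bash
sed -i 's/o\["grip_width"\].round(3)/o["grip_width"]/' ck.py
```

nudge_tcp --steps '[{"tx":-0.1104,"ty":0.1216,"jaw":0},{"tx":-0.1216,"ty":0.1104,"jaw":0},{"tx":-0.1328,"ty":0.0976,"jaw":0},{"tx":-0.1408,"ty":0.0848,"jaw":0},{"tx":-0.1488,"ty":0.0704,"jaw":0},{"tx":-0.1552,"ty":0.056,"jaw":0},{"tx":-0.16,"ty":0.04,"jaw":0},{"tx":-0.1632,"ty":0.024,"jaw":0}]'

```text
clock: 30.38
tcp_pos: [0.6573, 0.1501, 0.0996]
ee_rot: [[-0.585, 0.811, -0.002], [0.811, 0.585, 0.001], [0.002, -0.001, -1.0]]
force: [-5.4, 1.1, 6.7]
grip_width: 0.268
finger_force: 38.9
```

```bash
python3 ck.py
```

```text
r 0.1044 turned 84.4 F tool [ 4.1 -3.8 -6.7] [ 0.002 -0.001 -1.   ] 0.26834713784331804
```

In the tool's units: -0.0103 m is -0.1648, -0.0102 m is -0.1632.

nudge_tcp --steps '[{"tx":-0.1648,"ty":0.008,"jaw":0},{"tx":-0.1648,"ty":-0.008,"jaw":0},{"tx":-0.1632,"ty":-0.024,"jaw":0},{"tx":-0.16,"ty":-0.04,"jaw":0},{"tx":-0.1552,"ty":-0.056,"jaw":0},{"tx":-0.1488,"ty":-0.0704,"jaw":0},{"tx":-0.1408,"ty":-0.0848,"jaw":0},{"tx":-0.1328,"ty":-0.0976,"jaw":0}]'

```text
clock: 31.38
tcp_pos: [0.6844, 0.075, 0.0996]
ee_rot: [[-0.585, 0.811, 0.001], [0.811, 0.585, 0.003], [0.002, 0.003, -1.0]]
force: [-1.8, 3.7, 5.6]
grip_width: 0.275
finger_force: 38.9
```

```bash
python3 ck.py
```

```text
r 0.1056 turned 129.0 F tool [ 4.1  0.7 -5.5] [ 0.002  0.003 -1.   ] 0.27530234881704063
```

In the tool's units: -0.0102 m is -0.1632, -0.01 m is -0.16.

nudge_tcp --steps '[{"tx":-0.1216,"ty":-0.1104,"jaw":0},{"tx":-0.1104,"ty":-0.1216,"jaw":0},{"tx":-0.0976,"ty":-0.1328,"jaw":0},{"tx":-0.0848,"ty":-0.1408,"jaw":0},{"tx":-0.0704,"ty":-0.1488,"jaw":0},{"tx":-0.056,"ty":-0.1552,"jaw":0},{"tx":-0.04,"ty":-0.16,"jaw":0},{"tx":-0.024,"ty":-0.1632,"jaw":0}]'

```text
clock: 32.38
tcp_pos: [0.65, 0.0016, 0.0996]
ee_rot: [[-0.585, 0.811, 0.004], [0.811, 0.585, 0.001], [-0.001, 0.004, -1.0]]
force: [1.6, 4.7, 5.9]
grip_width: 0.273
finger_force: 39.0
```

```bash
python3 ck.py
```

```text
r 0.1065 turned 174.0 F tool [ 2.9  4.1 -5.9] [-0.001  0.004 -1.   ] 0.2727878866663626
```

nudge_tcp --steps '[{"tx":-0.008,"ty":-0.1648,"jaw":0},{"tx":0.008,"ty":-0.1648,"jaw":0},{"tx":0.024,"ty":-0.1632,"jaw":0},{"tx":0.04,"ty":-0.16,"jaw":0},{"tx":0.056,"ty":-0.1552,"jaw":0},{"tx":0.0704,"ty":-0.1488,"jaw":0},{"tx":0.0848,"ty":-0.1408,"jaw":0},{"tx":0.0976,"ty":-0.1328,"jaw":0}]'

```text
clock: 33.38
tcp_pos: [0.5743, -0.0254, 0.0995]
ee_rot: [[-0.585, 0.811, 0.005], [0.811, 0.585, -0.001], [-0.004, 0.004, -1.0]]
force: [4.9, 2.9, 5.8]
grip_width: 0.266
finger_force: 39.0
```

```bash
python3 ck.py
```

```text
r 0.1066 turned 218.3 F tool [-0.5  5.7 -5.8] [-0.004  0.004 -1.   ] 0.2663946116723735
```

In the tool's units: 0.0102 m is 0.1632, 0.01 m is 0.16.

nudge_tcp --steps '[{"tx":0.1104,"ty":-0.1216,"jaw":0},{"tx":0.1216,"ty":-0.1104,"jaw":0},{"tx":0.1328,"ty":-0.0976,"jaw":0},{"tx":0.1408,"ty":-0.0848,"jaw":0},{"tx":0.1488,"ty":-0.0704,"jaw":0},{"tx":0.1552,"ty":-0.056,"jaw":0},{"tx":0.16,"ty":-0.04,"jaw":0},{"tx":0.1632,"ty":-0.024,"jaw":0}]'

```text
clock: 34.38
tcp_pos: [0.502, 0.0086, 0.0995]
ee_rot: [[-0.585, 0.811, 0.004], [0.811, 0.585, -0.004], [-0.006, 0.001, -1.0]]
force: [3.2, -1.8, 6.8]
grip_width: 0.268
finger_force: 39.1
```

```bash
python3 ck.py
```

```text
r 0.1057 turned 262.6 F tool [-3.4  1.6 -6.8] [-0.006  0.001 -1.   ] 0.2676976687291985
```

nudge_tcp --steps '[{"tx":0.1648,"ty":-0.008,"jaw":0},{"tx":0.1648,"ty":0.008,"jaw":0},{"tx":0.1632,"ty":0.024,"jaw":0},{"tx":0.16,"ty":0.04,"jaw":0},{"tx":0.1552,"ty":0.056,"jaw":0},{"tx":0.1488,"ty":0.0704,"jaw":0},{"tx":0.1408,"ty":0.0848,"jaw":0},{"tx":0.1328,"ty":0.0976,"jaw":0}]'

```text
clock: 35.38
tcp_pos: [0.4746, 0.0843, 0.0995]
ee_rot: [[-0.586, 0.81, -0.0], [0.81, 0.586, -0.005], [-0.004, -0.003, -1.0]]
force: [-0.9, -4.5, 10.9]
grip_width: 0.271
finger_force: 39.6
```

```bash
python3 ck.py
```

```text
r 0.1045 turned 307.6 F tool [ -3.1  -3.4 -10.9] [-0.004 -0.003 -1.   ] 0.2710837261026397
```

In the tool's units: 0.0102 m is 0.1632, 0.01 m is 0.16.

nudge_tcp --steps '[{"tx":0.1216,"ty":0.1104,"jaw":0},{"tx":0.1104,"ty":0.1216,"jaw":0},{"tx":0.0976,"ty":0.1328,"jaw":0},{"tx":0.0848,"ty":0.1408,"jaw":0},{"tx":0.0704,"ty":0.1488,"jaw":0},{"tx":0.056,"ty":0.1552,"jaw":0},{"tx":0.04,"ty":0.16,"jaw":0},{"tx":0.024,"ty":0.1632,"jaw":0}]'

```text
clock: 36.38
tcp_pos: [0.5089, 0.1573, 0.0994]
ee_rot: [[-0.586, 0.811, -0.003], [0.811, 0.586, -0.003], [-0.001, -0.004, -1.0]]
force: [-4.0, -1.9, 13.5]
grip_width: 0.271
finger_force: 39.8
```

```bash
python3 ck.py
```

```text
r 0.1036 turned 353.2 F tool [  0.8  -4.4 -13.5] [-0.001 -0.004 -1.   ] 0.2710960532458134
```

nudge_tcp --steps '[{"tx":0.0064,"ty":0.0832,"jaw":0},{"tx":0.0016,"ty":0.0816,"jaw":0},{"jaw":0},{"jaw":0}]'

```text
clock: 36.88
tcp_pos: [0.5176, 0.1643, 0.0994]
ee_rot: [[-0.585, 0.811, -0.001], [0.811, 0.585, -0.001], [-0.001, -0.002, -1.0]]
force: [-1.9, 0.2, 11.6]
grip_width: 0.268
finger_force: 39.7
```

```bash
python3 ck.py; python3 st.py
```

```text
r 0.1035 turned 359.4 F tool [  1.3  -1.5 -11.6] [-0.001 -0.002 -1.   ] 0.26821960156483127
[  1.3  -1.5 -11.6] [ 0.16  0.35 -0.02] [0.5176 0.1643 0.0994]
0.1285 0.0011
```

In the tool's units: 0.001 m is 0.016.

nudge_tcp --steps '[{"ty":0.016,"jaw":0},{"jaw":0},{"jaw":0}]'

```text
clock: 37.25
tcp_pos: [0.5178, 0.1644, 0.0995]
ee_rot: [[-0.585, 0.811, -0.002], [0.811, 0.585, -0.002], [-0.001, -0.003, -1.0]]
force: [-3.9, 0.7, 13.7]
grip_width: 0.267
finger_force: 39.8
```

```bash
python3 ck.py
```

```text
r 0.1035 turned 359.6 F tool [  2.9  -2.8 -13.7] [-0.001 -0.003 -1.   ] 0.26687415389920016
```

In the tool's units: 0.0012 m is 0.0192.

nudge_tcp --steps '[{"ty":0.0192,"jaw":0},{"jaw":0},{"jaw":0}]'

```text
clock: 37.62
tcp_pos: [0.5187, 0.1651, 0.0995]
ee_rot: [[-0.585, 0.811, -0.002], [0.811, 0.585, -0.002], [-0.001, -0.003, -1.0]]
force: [-5.2, -0.0, 12.9]
grip_width: 0.264
finger_force: 39.7
```

```bash
python3 ck.py
```

```text
r 0.1035 turned 0.2 F tool [  3.   -4.3 -12.9] [-0.001 -0.003 -1.   ] 0.26384893514857627
```

nudge_tcp --steps '[{"ty":-0.0096,"jaw":0.4},{"jaw":0.6},{"jaw":0.8},{"jaw":0.8},{"tz":-0.48,"jaw":0.8},{"tz":-0.96,"jaw":0.8},{"tz":-0.8,"jaw":0.8}]'

```text
clock: 38.5
tcp_pos: [0.5192, 0.1659, 0.24]
ee_rot: [[-0.585, 0.811, 0.0], [0.811, 0.585, -0.0], [-0.0, 0.0, -1.0]]
force: [0.6, 0.7, -0.5]
grip_width: 0.798
finger_force: 0.0
```

nudge_tcp --steps '[{"tx":-0.48,"tz":-0.48,"jaw":0.8},{"tx":-0.48,"jaw":0.8},{"tx":-0.48,"jaw":0.8},{"jaw":0.8},{"jaw":0.8}]'

```text
clock: 39.12
tcp_pos: [0.5713, 0.0933, 0.2678]
ee_rot: [[-0.585, 0.811, -0.001], [0.811, 0.585, 0.0], [0.001, -0.001, -1.0]]
force: [0.2, -0.0, 0.6]
grip_width: 0.8
finger_force: 0.0
```

Run:
```python
from bench import bot
from h import *
import fit
snap("wrist","w7",bot);snap("top","top7",bot)
fit.disc("w7")
im=cv2.imread("pics/w7.png");K,T=load("w7");s=1.5625
a=np.array([.579,.081]);t=np.radians(125.8);ex=np.array([np.cos(t),np.sin(t)]);ey=np.array([-ex[1],ex[0]])
for x,y,z in [(10,55,72),(10,-55,72),(-60,-55,72),(-60,55,72),(105,0,141)]: print((proj(K,T,(*(a+(x*ex+y*ey)/1000),z/1000))*s).round(0))
g=cv2.cvtColor(im,cv2.COLOR_BGR2HSV);m=((g[...,2]>120)&(g[...,1]<40)).astype(np.uint8)
n,l,q,c=cv2.connectedComponentsWithStats(m);u=proj(K,T,(.5176,.1662,.141))
for i in range(1,n):
    if 60<q[i,4]<3000 and np.hypot(*(c[i]-u))<40: print(plane(K,T,c[i],.141))
cv2.imwrite("pics/w7b.png",cv2.resize(im,(800,600),interpolation=cv2.INTER_CUBIC))
```

```text
w7 axis [0.5795 0.0813] r 0.1239
 dark [0.5168 0.1689] size 0.028 0.027 ang 36.2 348
 dark [0.633  0.1134] size 0.013 0.009 ang 142.8 62
 dark [0.5991 0.0533] size 0.047 0.041 ang 127.8 843
 dark [0.6455 0.0959] size 0.021 0.008 ang 127.6 105
 dark [0.6201 0.0244] size 0.054 0.004 ang 35.8 170
[323. 271.]
[477. 271.]
[473. 362.]
[327. 362.]
[399. 122.]
[0.51877733 0.16648085 0.141     ]
```

View pics/w7b.png

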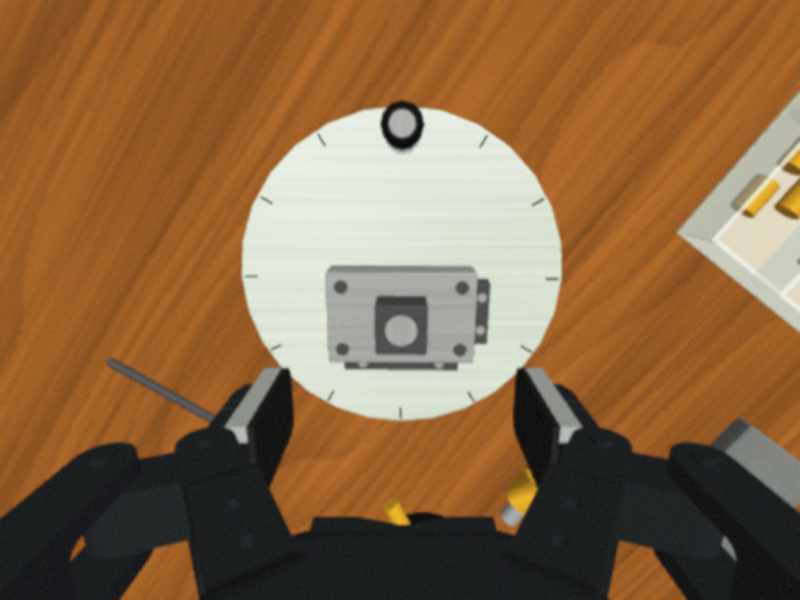

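After the turn the block still sits against both bars: its corners are at (327,271), (477,271), (473,362) and (328,362), within about 4 px of the prediction. The handle is back within about 0.5° of where it started, and the gripper is clear of everything. Handing in.

```bash
python3 -c "
from bench import bot
print(bot.close_job())"
```

```text
the job is handed in; nothing more can be done
None
```

I set the block flat on the turntable, pushed it home against both stops and let go, then led the table one full turn clockwise in about 8.5 s, back to within about 0.5° of its start; the last image shows the block still against both stops, and I handed the job in at 39 s.

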